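# Fit the casting flasks to their rubber bases

### The arm

A 7-joint arm with a two-finger parallel gripper is mounted at the origin on the work surface. World frame = base frame: x ahead of the robot, y to its left, z up, the work surface at z = 0. Lengths are in m, angles in rad, forces in N, time in s.
With the tool pointing down it reaches from about 0.35 to 0.775 m from the base axis. Payload 3.1 kg.
Tool frame: the origin (TCP) lies at the very end of the fingers, on their centre line; the grasp point (between the pads) lies 19 mm behind it; z points along the fingers, y is the direction in which the jaws open and shut (so a half turn about z gives the same grasp; the last joint's range is limited). The gripper opens to 85 mm and grips with 20 to 120 N. Pads are 22 mm wide; open, the fingers measure 114 mm over their backs; the gripper's body (76 mm by 85 mm) begins 54 mm behind the grasp point. The pads swing forward as they close: fully open they stand 13 mm farther back than shut.
Start: joints at [-0.042, 0.311, 0.014, 1.512, -0.004, 1.319, -0.027], TCP at [0.55, 0, 0.201] pointing down, gripper open.
Joint ranges: [-2.7, 2.7], [-0.3, 1.91], [-1.27, 1.3], [0.12, 2.57], [-1.44, 4.58], [0.2, 2.03], [-3.05, 3.05]. Speed limits (rad/s): [2.79, 2.79, 3.14, 3.14, 3.14, 3.14, 3.14].

### API

Orientations are given as [roll, pitch, yaw] about the fixed x, y, z axes, in that order (R = Rz(yaw) Ry(pitch) Rx(roll)).
In Python, from workcell import env gives the robot as it stands.
- The arm moves only by the shell command python3 -m crank 'ROWS' [OPENING]. ROWS is text: rows parted by semicolons, each of 4 numbers parted by spaces: the shift along the tool's x, y, z in mm, then the turn about the tool's z in degrees. In form: tx ty tz yaw; .... A call has 1 to 20 rows; each row shifts and turns the pose as measured when the row begins, along the tool's axes as they then stand; what a row does not reach is not made up. A row lasts 1/10 s, in which the tool goes at most 50 mm and 8.59 degrees, less where a joint would pass 70% of its speed; a pose out of reach is approached as far as the arm can. A call with a gripper value outside its range is refused whole. OPENING is the opening, from -1 (shut) to 1 (fully open), so that 0 is half open, set as the call begins (- or left out, the last holds). The fingers move at their own pace and stop on an object; the grip force is fixed at half the most. Time passes only in rows, so rows that do not move let the fingers close. It gives the time, the measured TCP pose, the force and the opening at its end, in the units of the state.
- env.sense(): the state, without advancing time (a new reading comes with each control period).
- env.read_camera(name): name is "scene" or "side" or "wrist"; returns a dict with "frame" (420x560x3 uint8, blue, green, red), "z_map" (420x560 float32, m along the optical axis (not along the pixel's ray), 0 where there is no reading), "mtx" (3x3 intrinsics, pixels), "rvec" (rotation vector, rad) and "tvec" (3), from world to camera coordinates, as OpenCV has them; the wrist camera has in their place "tool_from_camera" (4x4, takes a point from camera to tool coordinates, whose origin is the TCP and whose axes are the flange's). Camera axes: x right, y down, z forward; pixel columns grow to the right and rows downward; lengths in m; the calibration is good to about 2 mm. A picture is of the moment at which its call begins: read the wrist's pose just before it.
- env.job_done(): hands the job in, once; it reports no verdict.
Trained networks look in a picture, given as the dict that the camera call returned (one of the last four; its "shot" number tells which), for a name from the list of things; names that differ only in an ending like _2 or _b are one class to them, and where a whole thing is asked for, a point or a joint stands for the part that bears it (a point fixed in the world has none). Each returns a list of dicts, best first, with "p" (0 to 1); they miss things now and then, are a little off and sometimes report something else, mostly with a low value. They report only what shows in the picture. A call takes as long as a camera call. They do not tell look-alikes from the thing itself.
- env.find_in(name, picture): "location" ([x, y, z] in m, in world coordinates, good to about 4 mm: the middle of the surface that is visible of it).
- env.cut_out(name, picture): "region" (420x560 bool, what is visible of it).
The state is a dict: "time": time; "q": joint angles; "dq": joint speeds; "tau": joint torques, N m; "ee_pos": TCP position; "eef_rot": TCP orientation; "wrist_force": force on the tool from outside, world axes, zero at the start; "wrist_torque": the same for the moment, N m; "gripper_width": finger opening in m.
Only numpy, scipy, OpenCV 4.12 (cv2) and the standard library are available. Lean on these libraries where they do the work, as an engineer would, in place of code of your own. Each camera call takes 0.05 s, during which the arm holds its last target.

### The job

Get the casting flasks ready: stand each of the four open steel tubes upright and flat on the black rubber base that fits it (smallest tube on the smallest base, and so on), centred round the dome of the base, and let go. Do not tip any tube over on the way, and leave the solid steel block and the glass jar where they stand.

Things in the scene. Friction and masses are not known exactly. Their poses are not given: they have to be found in the camera images.
- flask_xs_center (a point): the smallest casting flask: a loose upright steel tube, open at both ends, outer diameter 30 mm, wall 2.5 mm, height 50 mm, about 85 g; the point is at its centre, 25 mm above its foot; its z axis points up along the tube
- base_xs_seat (a point): the smallest rubber base, for the 30 mm flask: a black disc 46 mm across and 10 mm thick, stuck to the bench, with a rounded dome 9 mm across and 10 mm high in its middle that stands loosely inside that flask; the point is at the middle of the disc's top face (under the dome), 10 mm above the bench; z up
- flask_s_center (a point): the second smallest casting flask: a loose upright steel tube, open at both ends, outer diameter 40 mm, wall 2.5 mm, height 55 mm, about 125 g; the point is at its centre, 27.5 mm above its foot; its z axis points up along the tube
- base_s_seat (a point): the second smallest rubber base, for the 40 mm flask: a black disc 56 mm across and 10 mm thick, stuck to the bench, with a rounded dome 19 mm across and 10 mm high in its middle that stands loosely inside that flask; the point is at the middle of the disc's top face (under the dome), 10 mm above the bench; z up
- flask_m_center (a point): the second largest casting flask: a loose upright steel tube, open at both ends, outer diameter 50 mm, wall 2.5 mm, height 60 mm, about 175 g; the point is at its centre, 30 mm above its foot; its z axis points up along the tube
- base_m_seat (a point): the second largest rubber base, for the 50 mm flask: a black disc 66 mm across and 10 mm thick, stuck to the bench, with a rounded dome 29 mm across and 10 mm high in its middle that stands loosely inside that flask; the point is at the middle of the disc's top face (under the dome), 10 mm above the bench; z up
- flask_l_center (a point): the largest casting flask: a loose upright steel tube, open at both ends, outer diameter 60 mm, wall 2.5 mm, height 65 mm, about 225 g; the point is at its centre, 32.5 mm above its foot; its z axis points up along the tube
- base_l_seat (a point): the largest rubber base, for the 60 mm flask: a black disc 76 mm across and 10 mm thick, stuck to the bench, with a rounded dome 39 mm across and 10 mm high in its middle that stands loosely inside that flask; the point is at the middle of the disc's top face (under the dome), 10 mm above the bench; z up
- block_center (a point): a round solid steel bench block, 55 mm across, 35 mm high, loose, 650 g, to be left alone; the point is at its centre, 17.5 mm above the bench. The other low things on the bench (charcoal block, wax cake, white dish, cork pad) are under 30 mm high and less than 80 mm across; at the start the middles of any two things lie 95 mm or more apart
- jar_mid (a point): a closed glass jar with a dark lid, 46 mm across, 60 mm high, loose, to be left alone; the point is half-way up on its axis, 30 mm above the bench
Not all that is in view belongs to the job. Leave any green or red look-alike of the part that bears flask_xs_center alone.

How it is judged:
By the outcome, as a careful person would: the job done as asked, in the order asked, and still so for the second after the job is handed in, with the robot touching nothing.
It also fails if it takes over 128 s, if anything falls off the work surface, if the arm or the gripper's body presses on something with over 40 N, if the wrist force passes 120 N, or if a joint passes its speed limit or range.

## Working session

There is one attempt and no reset: what is moved stays moved. The work goes in short steps, Python scripts to look and compute and a shell command to move; the robot and the scene stay as the last step left them, time stands still between calls to the robot, and variables do not carry over. Pictures are saved under pics/ and viewed, and the job is handed in when it is done.

```bash
ls; mkdir -p pics; python3 - <<'E'
from workcell import env
import cv2,numpy as np
s=env.sense();print(s['time'],s['ee_pos'],s['eef_rot'],s['gripper_width'])
for n in ['scene','side']:
    p=env.read_camera(n);cv2.imwrite(f'pics/{n}0.png',p['frame'])
    print(n,p['mtx'].tolist(),p['rvec'],p['tvec'])
    for k in ['flask_xs_center','flask_s_center','flask_m_center','flask_l_center','base_xs_seat','base_s_seat','base_m_seat','base_l_seat','block_center','jar_mid']:
        print(k,[(np.round(d['location'],3).tolist(),round(d['p'],2)) for d in env.find_in(k,p)])
E
```

```text
pics
0.0 [5.49193890e-01 4.35440956e-05 2.00020942e-01] [-3.13923169e+00  7.40627289e-05  1.57089614e+00] 0.08565941756284456
scene [[393.13624444277355, 0.0, 285.0460704605061], [0.0, 393.13624444277355, 210.58515557956557], [0.0, 0.0, 1.0]] [ 1.59314409  1.85389753 -0.85914265] [ 0.03574307 -0.31236548  1.49386869]
flask_xs_center [([0.651, 0.328, 0.037], 0.67), ([0.625, 0.418, 0.034], 0.63), ([0.585, 0.351, 0.039], 0.54)]
flask_s_center [([0.467, 0.147, 0.037], 0.75)]
flask_m_center [([0.456, -0.246, 0.038], 0.6)]
flask_l_center [([0.479, 0.0, 0.044], 0.76)]
base_xs_seat [([0.557, 0.061, 0.009], 0.75), ([0.562, -0.32, 0.038], 0.7)]
base_s_seat [([0.579, -0.187, 0.011], 0.74)]
base_m_seat [([0.461, -0.126, 0.01], 0.65)]
base_l_seat [([0.568, 0.193, 0.006], 0.66)]
block_center [([0.58, -0.052, 0.032], 0.93)]
jar_mid [([0.563, -0.32, 0.04], 0.77)]
side [[385.5918367095566, 0.0, 280.426265955255], [0.0, 385.5918367095566, 213.70353439881606], [0.0, 0.0, 1.0]] [ 0.61561104 -2.70303653  1.11243006] [0.54936065 0.18048471 0.71836566]
flask_xs_center [([0.605, 0.422, 0.029], 0.78), ([0.571, 0.351, 0.031], 0.74), ([0.643, 0.331, 0.028], 0.59)]
flask_s_center [([0.449, 0.152, 0.035], 0.86)]
flask_m_center [([0.442, -0.244, 0.041], 0.64)]
flask_l_center [([0.453, 0.013, 0.042], 0.7), ([0.56, 0.2, 0.007], 0.6)]
base_xs_seat [([0.553, 0.065, 0.008], 0.79)]
base_s_seat [([0.573, -0.181, 0.011], 0.78)]
base_m_seat [([0.452, -0.118, 0.012], 0.9)]
base_l_seat [([0.558, 0.198, 0.008], 0.59)]
block_center [([0.562, -0.048, 0.038], 0.82)]
jar_mid [([0.557, -0.324, 0.039], 0.71), ([0.442, -0.244, 0.041], 0.18)]
```

View pics/scene0.png

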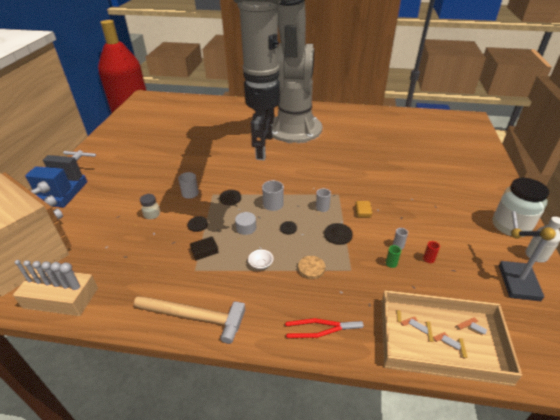

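View pics/side0.png

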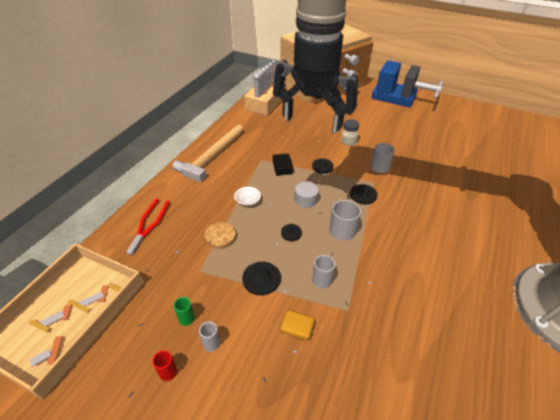

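The scene picture shows the four grey tubes: m at (188,185), l at (273,195), s at (323,200) and xs at (400,238), which has the green (393,257) and red (431,252) look-alikes beside it. The bases are at (230,197) m, (197,223) s, (288,228) xs and (339,234) l. The side picture agrees with this. Next I'll get more precise positions by matching silhouettes.

```bash
cat > h.py <<'E'
from workcell import env
import cv2,numpy as np
from scipy.optimize import least_squares
from scipy.spatial.transform import Rotation as Ro
DIM={'flask_xs_center':(.015,0,.05),'flask_s_center':(.02,0,.055),'flask_m_center':(.025,0,.06),'flask_l_center':(.03,0,.065),
'base_xs_seat':(.023,0,.01),'base_s_seat':(.028,0,.01),'base_m_seat':(.033,0,.01),'base_l_seat':(.038,0,.01),'block_center':(.0275,0,.035),'jar_mid':(.023,0,.06)}
def ext(p,s=None):
    if 'rvec' in p: return cv2.Rodrigues(np.array(p['rvec'],float))[0],np.array(p['tvec'],float).reshape(3)
    T=np.eye(4);T[:3,:3]=Ro.from_euler('xyz',s['eef_rot']).as_matrix();T[:3,3]=s['ee_pos']
    W=np.linalg.inv(T@np.array(p['tool_from_camera']));return W[:3,:3],W[:3,3]
def hull(p,E,xy,dim,z0=0):
    a=np.linspace(0,2*np.pi,60);R,_,h=dim
    P=np.concatenate([np.c_[xy[0]+R*np.cos(a),xy[1]+R*np.sin(a),np.full(60,z)] for z in (z0,z0+h)])
    C=P@E[0].T+E[1];u=C@np.array(p['mtx']).T;u=u[:,:2]/u[:,2:]
    return cv2.convexHull(u.astype(np.float32))
def fit(p,E,mask,dim,xy0,z0=0):
    m=mask.astype(np.uint8)
    # fill holes / hull of the mask
    cs,_=cv2.findContours(m,cv2.RETR_EXTERNAL,cv2.CHAIN_APPROX_NONE)
    c=max(cs,key=cv2.contourArea);f=np.zeros_like(m);cv2.drawContours(f,[c],-1,1,-1)
    v,u=np.nonzero(f);cm=np.array([u.mean(),v.mean()])
    def r(xy):
        M=cv2.moments(hull(p,E,xy,dim,z0));return [M['m10']/M['m00']-cm[0],M['m01']/M['m00']-cm[1]]
    s=least_squares(r,xy0,diff_step=1e-3)
    return s.x,f.sum()/cv2.contourArea(hull(p,E,s.x,dim,z0))
E
python3 - <<'E'
from h import *
for n in ['scene','side']:
    p=env.read_camera(n);E=ext(p)
    for k in DIM:
        for d in env.cut_out(k,p):
            m=d['region'];v,u=np.nonzero(m)
            if len(v)<20: continue
            x,r=fit(p,E,m,DIM[k],[.5,0]);print(n,k,round(d['p'],2),np.round(x,4),'area',round(r,2),'px',u.mean().round(),v.mean().round())
E
```

```text
scene flask_xs_center 0.77 [0.6411 0.3289] area 0.84 px 393.0 256.0
scene flask_xs_center 0.54 [0.5704 0.3508] area 0.81 px 400.0 237.0
scene flask_xs_center 0.53 [0.6109 0.4228] area 0.89 px 432.0 251.0
scene flask_xs_center 0.31 [ 0.4515 -0.0015] area 3.08 px 273.0 196.0
scene flask_s_center 0.68 [0.4476 0.1425] area 0.97 px 323.0 199.0
scene flask_m_center 0.75 [ 0.4428 -0.2584] area 0.96 px 189.0 185.0
scene flask_l_center 0.61 [ 0.4561 -0.0007] area 0.86 px 273.0 195.0
scene base_xs_seat 0.62 [0.5569 0.0596] area 0.97 px 289.0 228.0
scene base_s_seat 0.79 [ 0.576  -0.1897] area 0.96 px 198.0 223.0
scene base_m_seat 0.86 [ 0.4466 -0.1315] area 0.93 px 231.0 197.0
scene base_m_seat 0.67 [ 0.5543 -0.06  ] area 1.11 px 246.0 223.0
scene base_m_seat 0.28 [ 0.4116 -0.2735] area 1.48 px 189.0 185.0
scene base_l_seat 0.84 [0.5577 0.1935] area 1.02 px 338.0 233.0
scene block_center 0.7 [ 0.5676 -0.0552] area 0.98 px 246.0 223.0
scene jar_mid 0.63 [ 0.553  -0.3329] area 0.92 px 150.0 206.0
scene jar_mid 0.19 [0.5742 0.3502] area 0.45 px 401.0 237.0
scene jar_mid 0.15 [ 0.5823 -0.0514] area 0.9 px 246.0 223.0
side flask_xs_center 0.97 [0.5749 0.348 ] area 0.99 px 209.0 336.0
side flask_xs_center 0.93 [0.6412 0.3266] area 0.92 px 184.0 310.0
side flask_s_center 0.89 [0.4512 0.1408] area 0.96 px 323.0 271.0
side flask_m_center 0.72 [ 0.4428 -0.2599] area 0.97 px 382.0 157.0
side flask_l_center 0.95 [ 0.4578 -0.0021] area 0.95 px 344.0 219.0
side base_xs_seat 0.62 [0.5544 0.0574] area 0.95 px 291.0 232.0
side base_s_seat 0.57 [ 0.5786 -0.1921] area 0.87 px 322.0 165.0
side base_s_seat 0.54 [0.5834 0.3393] area 0.54 px 209.0 336.0
side base_m_seat 0.76 [ 0.4498 -0.1323] area 0.97 px 363.0 194.0
side base_l_seat 0.83 [0.5591 0.1919] area 0.97 px 261.0 278.0
side block_center 0.93 [ 0.5688 -0.0572] area 0.94 px 306.0 194.0
side jar_mid 0.59 [ 0.5536 -0.3321] area 0.93 px 350.0 132.0
```

```bash
python3 -m crank '0 -23 0 0;0 -23 0 0;0 -23 0 0;0 -23 0 0;0 0 0 0;0 0 0 0' 1; cat > wl.py <<'E'
import sys
from h import *
s=env.sense();p=env.read_camera('wrist');E=ext(p,s);t=s['ee_pos']
cv2.imwrite('pics/w_%s_%d.png'%(sys.argv[1],s['time']*10),p['frame'])
print('t',round(s['time'],2),'tcp',np.round(t,4),'rot',np.round(s['eef_rot'],3),'w',round(s['gripper_width'],4))
for a in sys.argv[1:]:
    k,z0=(a.split('@')+['0'])[:2]
    for d in env.cut_out(k,p)[:3]:
        if d['region'].sum()<50: continue
        x,r=fit(p,E,d['region'],DIM[k],t[:2],float(z0));v,u=np.nonzero(d['region'])
        print(k,round(d['p'],2),np.round(x,4),'area',round(r,2),'px',u.mean().round(),v.mean().round(),'v',u.min(),u.max(),v.min(),v.max())
E
python3 wl.py flask_l_center
```

```text
time: 2.8
ee_pos: [0.4556, 0.0, 0.2007]
eef_rot: [3.14, 0.0, 1.571]
wrist_force: [-0.5, 0.4, 0.7]
gripper_width: 0.0853
t 2.8 tcp [0.4556 0.     0.2007] rot [3.14  0.    1.571] w 0.0853
flask_l_center 0.62 [ 4.58e-01 -3.00e-04] area 0.95 px 276.0 203.0 v 248 303 167 228
```

```bash
ls pics
```

```text
scene0.png
side0.png
w_flask_l_center_28.png
```

View pics/w_flask_l_center_28.png

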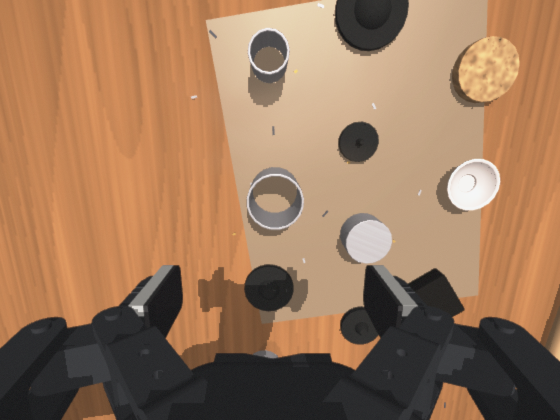

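The wrist picture has the l flask at (276,203), between the jaws and with its mouth clear. This agrees with the silhouette estimates to within 2 mm, so I'll go down.

```bash
python3 -m crank '0 1.5 35 0;0 0 35 0;0 0 35 0;0 0 35 0;0 0 20 0;0 0 10 0;0 0 0 0' 1; python3 -m crank '0 0 0 0;0 0 0 0;0 0 0 0;0 0 0 0;0 0 0 0;0 0 0 0;0 0 0 0;0 0 0 0' -1
```

```text
time: 3.6
ee_pos: [0.4689, 0.0001, 0.0262]
eef_rot: [3.13, -0.0, 1.571]
wrist_force: [-0.2, 0.4, -0.2]
gripper_width: 0.0855
time: 4.4
ee_pos: [0.4695, 0.0001, 0.0367]
eef_rot: [3.13, -0.0, 1.57]
wrist_force: [0.6, 0.3, -0.9]
gripper_width: 0.0005
```

```bash
python3 - <<'E'
from h import *
p=env.read_camera('side');cv2.imwrite('pics/side1.png',cv2.resize(p['frame'][60:340,180:480],None,fx=2.5,fy=2.0))
p=env.read_camera('wrist');cv2.imwrite('pics/w1.png',p['frame']);print(env.sense()['q'])
E
```

```text
[-3.90277915e-02  3.10158347e-01  2.70768208e-03  1.95867329e+00
 -8.33860620e-04  8.61472495e-01 -3.63799472e-02]
```

View pics/side1.png

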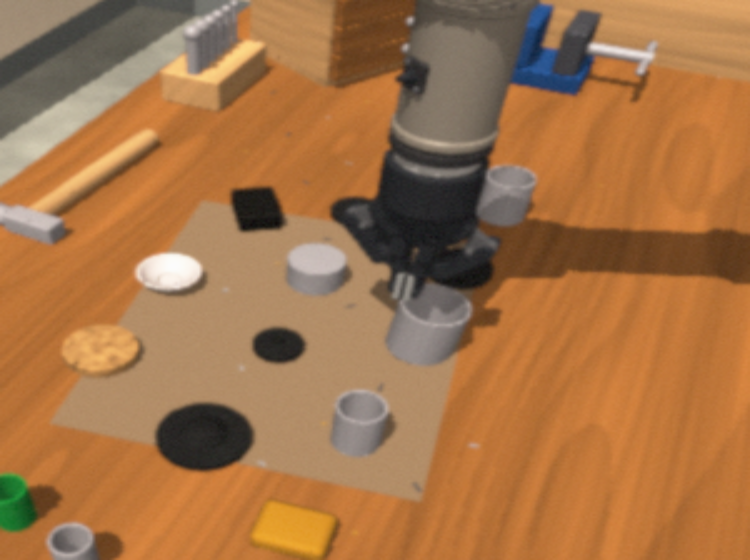

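View pics/w1.png

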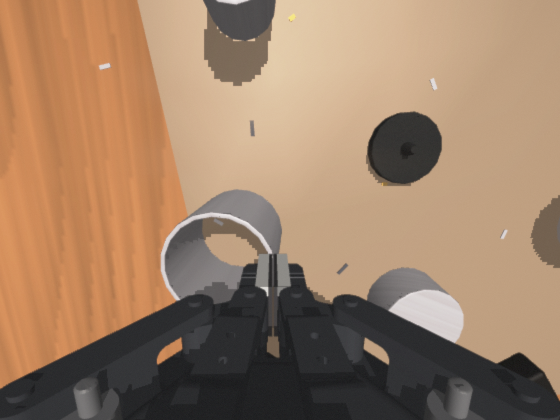

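```bash
python3 wl.py flask_l_center base_xs_seat block_center; python3 - <<'E'
from h import *
for n in ['scene','side']:
    p=env.read_camera(n);E=ext(p)
    for k in ['flask_l_center','flask_s_center','base_xs_seat']:
        for d in env.cut_out(k,p)[:2]:
            m=d['region']
            x,r=fit(p,E,m,DIM[k],[.5,0]);print(n,k,round(d['p'],2),np.round(x,4),'area',round(r,2))
E
```

```text
t 4.5 tcp [4.695e-01 1.000e-04 3.670e-02] rot [ 3.13 -0.    1.57] w 0.0004
flask_l_center 0.74 [0.4372 0.0072] area 0.59 px 215.0 246.0 v 161 280 189 302
base_xs_seat 0.56 [0.5559 0.0587] area 0.97 px 404.0 147.0 v 367 441 112 183
block_center 0.72 [ 0.571  -0.0458] area 0.6 px 418.0 301.0 v 367 463 268 341
scene flask_l_center 0.58 [0.4502 0.0075] area 0.7
scene flask_l_center 0.32 [ 0.6061 -0.1757] area 0.37
scene flask_s_center 0.68 [0.4488 0.1426] area 0.99
scene base_xs_seat 0.47 [0.5527 0.0574] area 0.81
side flask_l_center 0.84 [0.4424 0.0006] area 0.92
side flask_s_center 0.87 [0.4513 0.1419] area 0.92
side base_xs_seat 0.8 [0.5555 0.058 ] area 0.89
```

```bash
python3 - <<'E'
from h import *
def cloud(p,E):
    z=p['z_map'];v,u=np.nonzero(z>0);K=np.array(p['mtx']);Z=z[v,u]
    C=np.c_[(u-K[0,2])/K[0,0]*Z,(v-K[1,2])/K[1,1]*Z,Z];return (C-E[1])@E[0]
s=env.sense();print(s['ee_pos'],s['wrist_force'],s['gripper_width'],s['tau'])
for n in ['wrist','side','scene']:
    p=env.read_camera(n);P=cloud(p,ext(p,s))
    for a,b in [(.055,.064),(.064,.068)]:
        Q=P[(abs(P[:,0]-.45)<.05)&(abs(P[:,1])<.05)&(P[:,2]>a)&(P[:,2]<b)]
        print(n,a,len(Q),Q.min(0).round(4) if len(Q) else '',Q.max(0).round(4) if len(Q) else '')
        g=np.zeros((20,20),int)
        for q in Q: g[int((q[0]-.4)/.005),int((q[1]+.05)/.005)]+=1
        if a<.06: print(g)
    p2=P[(abs(P[:,0]-.45)<.08)&(abs(P[:,1])<.05)&(P[:,2]<.004)];print(np.median(p2[:,2]))
E
```

```text
[4.69337784e-01 1.62025142e-04 3.68294765e-02] [ 0.86462239 -0.27967595 -0.28108568] 0.0006355618552714565 [-6.75744144e-02 -3.31509483e+01 -2.31005671e-02 -1.79876751e+01
 -4.90418519e-02  1.90549898e-01 -6.47420733e-03]
wrist 0.055 984 [ 0.4123 -0.0252  0.055 ] [0.471 0.032 0.064]
[[ 0  0  0  0  0  0  0  0  0  0  0  0  0  0  0  0  0  0  0  0]
 [ 0  0  0  0  0  0  0  0  0  0  0  0  0  0  0  0  0  0  0  0]
 [ 0  0  0  0  0  0  0  1 36 73 61 54 10  0  0  0  0  0  0  0]
 [ 0  0  0  0  0  0 24 97 49  2  0  0 34 24  0  0  0  0  0  0]
 [ 0  0  0  0  0  0 56  0  0  0  0  0  0  1  8  6  0  0  0  0]
 [ 0  0  0  0  0  0  0  0  0  0  0  0  0  0  0 11  0  0  0  0]
 [ 0  0  0  0  0  0  0  0  0  0  0  0  0  0  0  3 26  0  0  0]
 [ 0  0  0  0  2  6  0  0  0  0  0  0  0  0  0  0 29  0  0  0]
 [ 0  0  0  0  0  0  0  0  0  0  0  0  0  0  0  0 45  0  0  0]
 [ 0  0  0  0  0  0  0  0  0  0  0  0  0  0  0  0 50  0  0  0]
 [ 0  0  0  0  0  0  0  0  0  0  0  0  0  0  0 48  7  0  0  0]
 [ 0  0  0  0  0  0  0  0  0  0  0  0  0  0  5 58  0  0  0  0]
 [ 0  0  0  0  0  0  0  0  0  0  0  0  0  3 63  0  0  0  0  
[... 1853 characters left out ...]
 0 0 0 0 0]
 [0 0 0 0 1 1 0 0 0 0 0 0 0 0 0 1 0 0 0 0]
 [0 0 0 0 0 1 0 0 0 0 0 0 0 0 0 0 1 0 0 0]
 [0 0 0 0 0 0 0 0 0 0 0 0 0 0 0 0 2 0 0 0]
 [0 0 0 0 0 0 0 0 0 0 0 0 0 0 0 0 2 0 0 0]
 [0 0 0 0 0 0 0 0 0 0 0 0 0 0 0 2 1 0 0 0]
 [0 0 0 0 0 2 0 0 0 0 0 0 0 0 0 3 0 0 0 0]
 [0 0 0 0 0 0 3 1 0 0 0 0 0 1 3 1 0 0 0 0]
 [0 0 0 0 0 0 4 2 2 2 1 1 4 4 3 0 0 0 0 0]
 [0 0 0 0 0 0 0 0 2 2 2 4 1 0 0 0 0 0 0 0]
 [0 0 0 0 0 0 0 0 0 0 1 0 0 0 0 0 0 0 0 0]
 [0 0 0 0 0 0 0 0 0 0 0 0 0 0 0 0 0 0 0 0]
 [0 0 0 0 0 0 0 0 0 0 0 0 0 0 0 0 0 0 0 0]
 [0 0 0 0 0 0 0 0 0 0 0 0 0 0 0 0 0 0 0 0]
 [0 0 0 0 0 0 0 0 0 0 0 0 0 0 0 0 0 0 0 0]]
scene 0.064 28 [ 0.4133 -0.0275  0.0641] [0.4742 0.0315 0.0673]
0.0017074647709530157
```

```bash
python3 - <<'E'
import cv2
a=cv2.imread('pics/w1.png');cv2.imwrite('pics/w1z.png',cv2.resize(a[180:380,150:400],None,fx=3,fy=3,interpolation=cv2.INTER_CUBIC))
E
```

```text
(no output)
```

View pics/w1z.png

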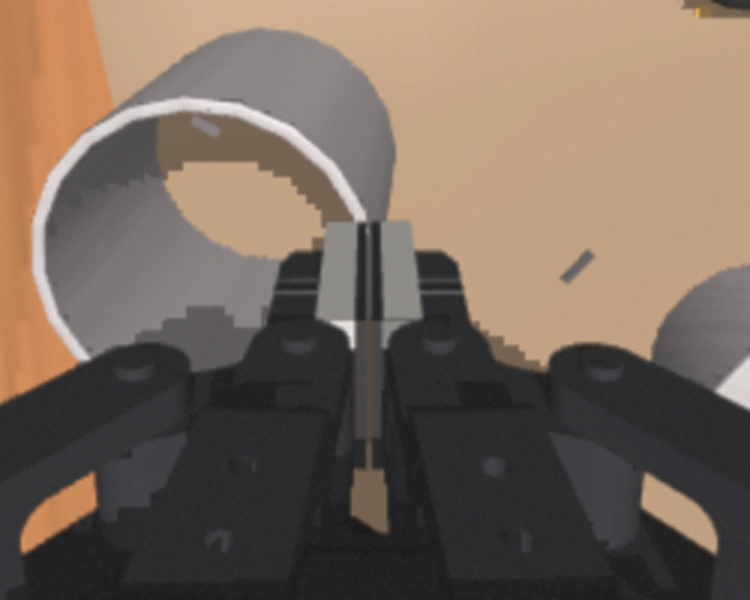

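The zoomed picture shows the tube wall running between the two shut pads at about (365,260), so the gripper holds the wall with one finger inside. The arm also drifted during the fast descent. I'll check whether it drifts when given zero rows.

```bash
python3 -m crank '0 0 0 0;0 0 0 0;0 0 0 0;0 0 0 0'; python3 -m crank '0 0 -5 0'; python3 -m crank '0 0 -5 0';  python3 -m crank '0 0 -5 0'; python3 -m crank '0 0 0 0'
```

```text
time: 5.65
ee_pos: [0.4693, 0.0001, 0.0368]
eef_rot: [3.13, -0.0, 1.57]
wrist_force: [1.2, -0.4, -0.9]
gripper_width: 0.0006
time: 5.75
ee_pos: [0.4679, 0.0001, 0.0411]
eef_rot: [3.133, -0.0, 1.57]
wrist_force: [-0.5, 0.2, -0.4]
gripper_width: 0.0005
time: 5.85
ee_pos: [0.4671, 0.0002, 0.0461]
eef_rot: [3.135, -0.0, 1.57]
wrist_force: [0.4, -0.0, -2.3]
gripper_width: 0.0007
time: 5.95
ee_pos: [0.4665, 0.0003, 0.0513]
eef_rot: [3.136, -0.0, 1.57]
wrist_force: [-0.3, -0.2, -1.6]
gripper_width: 0.0008
time: 6.05
ee_pos: [0.467, 0.0004, 0.0521]
eef_rot: [3.135, -0.0, 1.57]
wrist_force: [-0.1, -0.0, -1.4]
gripper_width: 0.0005
```

```bash
python3 - <<'E'
from h import *
p=env.read_camera('wrist');q=env.read_camera('side')
cv2.imwrite('pics/w2.png',np.hstack([cv2.resize(p['frame'][150:400,120:420],(400,333)),cv2.resize(q['frame'][120:270,260:440],(400,333))]))
E
```

```text
(no output)
```

View pics/w2.png

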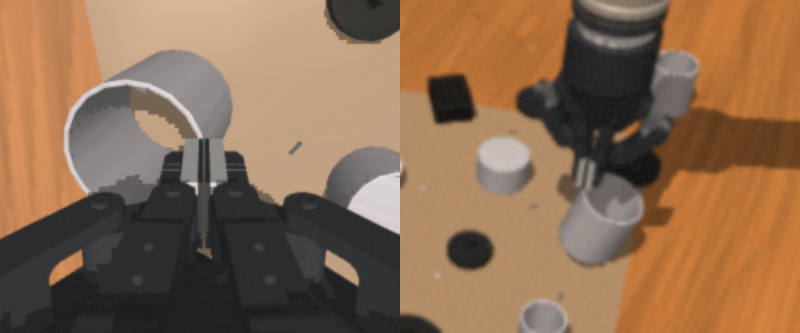

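The side view shows the flask hanging a little tilted from the wall grip, so I'll set it back down, let go gently and grasp it properly.

```bash
python3 -m crank '0 0 4 0';python3 -m crank '0 0 4 0';python3 -m crank '0 0 4 0';python3 -m crank '0 0 3 0; 0 0 0 0'; python3 - <<'E'
from h import *
p=env.read_camera('wrist');q=env.read_camera('side')
cv2.imwrite('pics/w3.png',np.hstack([cv2.resize(p['frame'][150:400,120:420],(400,333)),cv2.resize(q['frame'][120:270,260:440],(400,333))]))
E
```

```text
time: 6.25
ee_pos: [0.4669, 0.0003, 0.0477]
eef_rot: [3.135, -0.0, 1.57]
wrist_force: [-1.5, -0.5, -0.9]
gripper_width: 0.0005
time: 6.35
ee_pos: [0.4675, 0.0003, 0.0436]
eef_rot: [3.134, -0.0, 1.57]
wrist_force: [3.0, 0.3, 5.9]
gripper_width: 0.0005
time: 6.45
ee_pos: [0.4719, 0.0004, 0.0411]
eef_rot: [3.125, -0.001, 1.57]
wrist_force: [5.3, 0.6, 6.9]
gripper_width: 0.0005
time: 6.65
ee_pos: [0.4753, 0.0005, 0.039]
eef_rot: [3.119, -0.001, 1.57]
wrist_force: [-0.7, -0.5, -0.8]
gripper_width: 0.0003
```

View pics/w3.png

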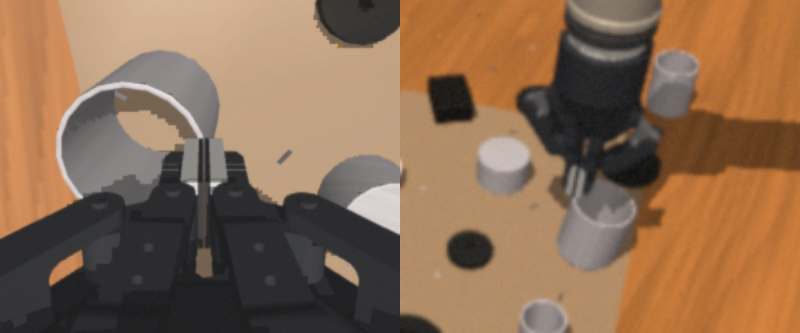

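```bash
python3 -m crank '0 0 0 0;0 0 0 0;0 0 0 0;0 0 0 0' -0.75; python3 -m crank '0 0 -5 0;0 0 -10 0;0 0 -10 0;0 0 -15 0;0 0 -20 0';python3 -m crank '0 0 -20 0;0 0 -20 0;0 0 -20 0;0 0 -15 0;0 0 0 0;0 0 0 0' 1; python3 wl.py flask_l_center base_l_seat
```

```text
time: 7.15
ee_pos: [0.4736, 0.0001, 0.0383]
eef_rot: [3.122, -0.0, 1.57]
wrist_force: [2.3, -0.9, -0.3]
gripper_width: 0.011
time: 7.65
ee_pos: [0.4663, 0.0003, 0.0986]
eef_rot: [3.135, -0.0, 1.57]
wrist_force: [0.2, -1.3, -0.0]
gripper_width: 0.0108
time: 8.25
ee_pos: [0.4656, 0.0007, 0.1836]
eef_rot: [3.129, -0.001, 1.571]
wrist_force: [-0.3, 0.3, -0.5]
gripper_width: 0.0852
t 8.25 tcp [0.4656 0.0007 0.1836] rot [ 3.129e+00 -1.000e-03  1.571e+00] w 0.0852
flask_l_center 0.72 [0.4546 0.0032] area 0.96 px 260.0 205.0 v 231 290 166 230
base_l_seat 0.97 [0.5588 0.1788] area 0.56 px 362.0 20.0 v 326 402 0 47
```

```bash
cat > look.py <<'E'
import sys
from h import *
for n in ['scene','side']:
    p=env.read_camera(n);E=ext(p)
    for a in sys.argv[1:]:
        k,z0=(a.split('@')+['0'])[:2]
        for d in env.cut_out(k,p)[:3]:
            if d['region'].sum()<20: continue
            x,r=fit(p,E,d['region'],DIM[k],[.5,0],float(z0));print(n,k,round(d['p'],2),np.round(x,4),'area',round(r,2))
E
python3 look.py flask_l_center
```

```text
scene flask_l_center 0.73 [0.4519 0.0019] area 0.97
side flask_l_center 0.55 [0.4546 0.0016] area 0.98
```

View pics/w_flask_l_center_82.png

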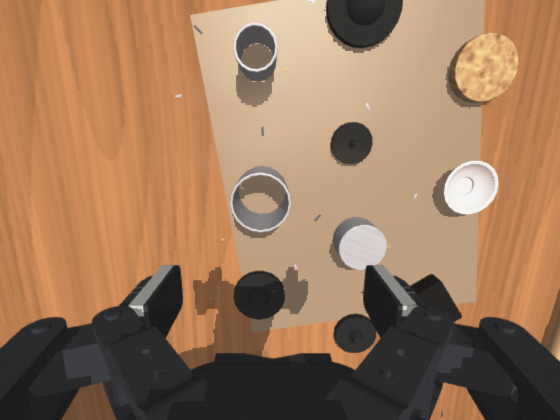

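The flask stands upright at about (0.4535, 0.002). I'll go down slowly in stages and correct the drift at each one.

```bash
python3 -m crank '0 -6 12 0;0 -6 12 0;0 -1 12 0;0 -1 12 0;0 -1 12 0;0 -1 12 0;0 0 0 0' 1
```

```text
time: 9.3
ee_pos: [0.4483, 0.0007, 0.1056]
eef_rot: [3.135, -0.001, 1.571]
wrist_force: [0.3, -0.6, -0.7]
gripper_width: 0.0855
```

```bash
python3 -m crank '1 5 2 0;0 0 0 0';python3 -m crank '0 0 8 0;0 0 8 0;0 0 0 0';python3 -m crank '0 0 8 0;0 0 8 0;0 0 0 0'
```

```text
time: 9.5
ee_pos: [0.454, 0.0018, 0.1038]
eef_rot: [3.135, -0.001, 1.571]
wrist_force: [0.3, 0.2, 0.2]
gripper_width: 0.0855
time: 9.8
ee_pos: [0.4556, 0.0019, 0.0877]
eef_rot: [3.132, -0.001, 1.571]
wrist_force: [-0.4, -0.5, -0.5]
gripper_width: 0.0856
time: 10.1
ee_pos: [0.4556, 0.0019, 0.0702]
eef_rot: [3.132, -0.001, 1.571]
wrist_force: [-0.5, 0.3, 0.7]
gripper_width: 0.0854
```

```bash
python3 -m crank '0 -2 0 0;0 0 0 0'; python3 wl.py flask_l_center; cp pics/w_flask_l_center_10*.png pics/wa.png
```

```text
time: 10.3
ee_pos: [0.4531, 0.0019, 0.0698]
eef_rot: [3.133, -0.001, 1.571]
wrist_force: [0.5, 0.6, -0.5]
gripper_width: 0.0851
t 10.3 tcp [0.4531 0.0019 0.0698] rot [ 3.133e+00 -1.000e-03  1.571e+00] w 0.0851
flask_l_center 0.59 [0.4544 0.0033] area 1.0 px 275.0 241.0 v 228 323 181 287
```

View pics/wa.png

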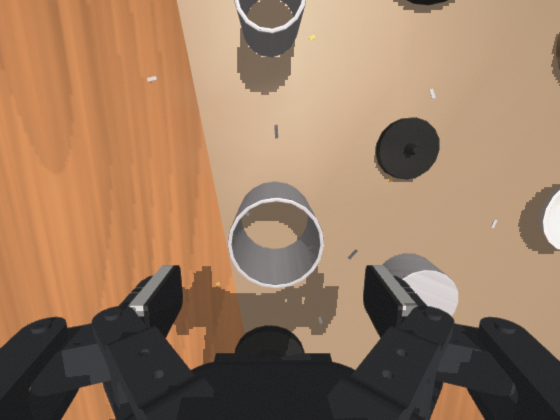

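The rim, about (275,243), is centred between the jaws, which are at u≈160 and u≈390.

```bash
python3 -m crank '1 0 8 0;0 0 8 0;0 0 8 0;0 0 8 0;0 0 0 0';python3 -m crank '0 -1 6 0;0 0 5 0;0 0 0 0'
```

```text
time: 10.9
ee_pos: [0.4542, 0.003, 0.0355]
eef_rot: [3.132, -0.001, 1.571]
wrist_force: [-0.7, -0.7, 0.0]
gripper_width: 0.0855
time: 11.2
ee_pos: [0.4531, 0.003, 0.0232]
eef_rot: [3.132, -0.001, 1.571]
wrist_force: [-0.9, -0.3, 0.6]
gripper_width: 0.0853
```

```bash
python3 -m crank '0 0 0 0;0 0 0 0;0 0 0 0;0 0 0 0;0 0 0 0;0 0 0 0' -1; python3 -m crank '0 0 -5 0;0 0 -8 0;0 0 0 0'; python3 - <<'E'
from h import *
p=env.read_camera('wrist');q=env.read_camera('side')
cv2.imwrite('pics/w4.png',np.hstack([cv2.resize(p['frame'][150:400,120:420],(400,333)),cv2.resize(q['frame'][120:270,260:440],(400,333))]))
E
```

```text
time: 11.8
ee_pos: [0.454, 0.0031, 0.024]
eef_rot: [3.13, -0.001, 1.571]
wrist_force: [-0.5, 0.0, 0.1]
gripper_width: 0.0562
time: 12.1
ee_pos: [0.4532, 0.003, 0.0375]
eef_rot: [3.131, -0.001, 1.571]
wrist_force: [0.5, 0.0, -1.1]
gripper_width: 0.0561
```

View pics/w4.png

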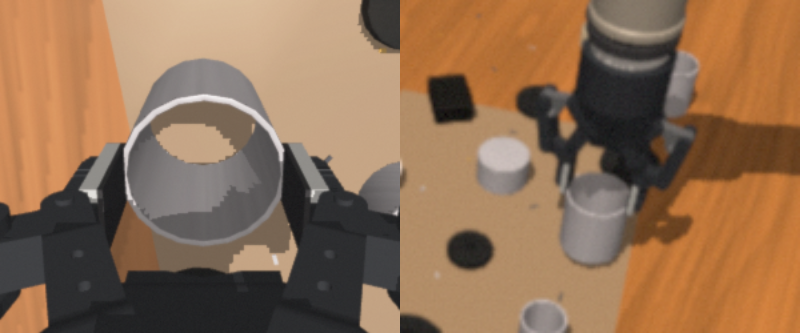

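The flask is gripped and upright, with the rim centred between the pads. I'll lift it and carry it to the l base.

```bash
python3 -m crank '0 0 -12 0;0 0 -15 0;0 0 -15 0;0 0 -15 0;0 0 -15 0;0 0 -15 0;0 0 0 0'; python3 -m crank '0 18 0 0;5 18 0 0;15 18 0 0;20 18 0 0;20 15 0 0;20 12 0 0;20 5 0 0;20 2 0 0;0 0 0 0'
```

```text
time: 12.9
ee_pos: [0.449, 0.0027, 0.1248]
eef_rot: [3.139, -0.001, 1.571]
wrist_force: [0.4, -0.0, -1.6]
gripper_width: 0.0562
time: 13.8
ee_pos: [0.5528, 0.1244, 0.1128]
eef_rot: [-3.128, 0.002, 1.566]
wrist_force: [-0.2, 0.6, -1.3]
gripper_width: 0.0561
```

```bash
python3 -m crank '10 2 0 0;15 2 0 0;15 1 0 0;15 1 0 0;10 0 0 0;5 0 0 0;0 0 0 0'; python3 wl.py base_l_seat; cp pics/w_base_l*.png pics/wb.png
```

```text
time: 14.5
ee_pos: [0.5582, 0.1977, 0.1099]
eef_rot: [-3.124, 0.005, 1.564]
wrist_force: [-0.1, -0.4, -0.9]
gripper_width: 0.0559
t 14.5 tcp [0.5582 0.1977 0.1099] rot [-3.124  0.005  1.564] w 0.0559
base_l_seat 0.69 [0.5633 0.214 ] area 0.31 px 278.0 210.0 v 237 316 171 252
```

View pics/wb.png

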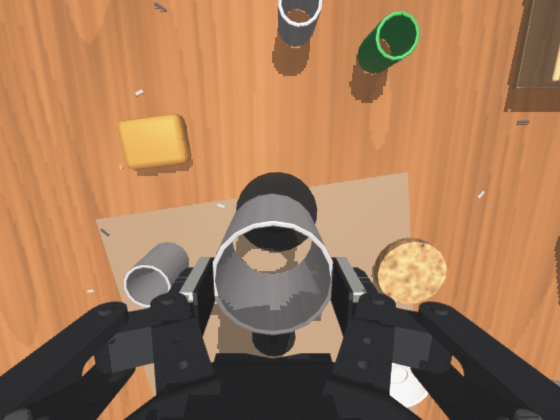

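```bash
cat > rim.py <<'E'
# centre of the held tube in tool frame from wrist depth; arg radius
import sys
from h import *
R=float(sys.argv[1])
s=env.sense();p=env.read_camera('wrist');T=np.array(p['tool_from_camera']);K=np.array(p['mtx'])
z=p['z_map'];v,u=np.nonzero(z>0);Z=z[v,u]
P=np.c_[(u-K[0,2])/K[0,0]*Z,(v-K[1,2])/K[1,1]*Z,Z]@T[:3,:3].T+T[:3,3]
M=(np.hypot(P[:,0],P[:,1])<R+.02)&(P[:,2]>-.045)&(P[:,2]<-.0)&(P[:,0]>-R*0.3)
Q=P[M];hz=np.percentile(Q[:,2],2)
f=lambda c:np.minimum(abs(np.hypot(Q[:,0]-c[0],Q[:,1]-c[1])-R),abs(np.hypot(Q[:,0]-c[0],Q[:,1]-c[1])-R+.0025))
o=least_squares(f,[0,0],loss='soft_l1',f_scale=.001,diff_step=1e-4,x_scale=.01)
t=Ro.from_euler('xyz',s['eef_rot']).as_matrix()
print('tcp',s['ee_pos'].round(4),'rot',np.round(s['eef_rot'],3),'n',len(Q),'tool xy of tube',o.x.round(4),'med res',np.median(f(o.x)).round(4),'rim tool z',hz.round(4),'world',(s['ee_pos']+t@np.array([o.x[0],o.x[1],hz+.03])).round(4),'tilt',t[:,2].round(4))
E
python3 rim.py .03; python3 look.py base_l_seat flask_l_center@.087
```

```text
tcp [0.5584 0.196  0.1099] rot [-3.124  0.006  1.562] n 3762 tool xy of tube [ 0.0002 -0.0007] med res 0.0002 rim tool z -0.044 world [0.5579 0.1964 0.1239] tilt [-0.0175 -0.0055 -0.9998]
scene base_l_seat 0.83 [0.5576 0.1937] area 0.97
scene base_l_seat 0.65 [0.4243 0.2002] area 1.57
scene flask_l_center 0.95 [0.5683 0.1947] area 0.76
side base_l_seat 0.58 [0.5576 0.1943] area 0.92
side flask_l_center 0.58 [0.558  0.1979] area 0.89
```

```bash
python3 -m crank '-1 0 8 0;0 0 8 0;0 0 8 0;0 0 8 0;0 0 8 0;0 0 8 0;0 0 8 0;0 0 6 0;0 0 0 0'
```

```text
time: 15.85
ee_pos: [0.5561, 0.193, 0.0406]
eef_rot: [-3.121, 0.007, 1.561]
wrist_force: [-0.6, 0.1, -1.7]
gripper_width: 0.0563
```

```bash
python3 -m crank '1 2 3 0;0 0 0 0';python3 -m crank '0 0 2 0;0 0 0 0'
```

```text
time: 16.05
ee_pos: [0.5585, 0.1942, 0.0376]
eef_rot: [-3.122, 0.007, 1.561]
wrist_force: [0.6, -0.6, -2.0]
gripper_width: 0.0563
time: 16.25
ee_pos: [0.5592, 0.1945, 0.0361]
eef_rot: [-3.123, 0.006, 1.561]
wrist_force: [-0.4, 0.0, -1.4]
gripper_width: 0.0563
```

```bash
python3 -m crank '0 0 1 0;0 0 0 0'
```

```text
time: 16.45
ee_pos: [0.5596, 0.1946, 0.0355]
eef_rot: [-3.124, 0.006, 1.561]
wrist_force: [-0.3, -0.3, -2.2]
gripper_width: 0.0557
```

```bash
python3 -m crank '0 0 1 0;0 0 0 0';python3 -m crank '0 0 0 0;0 0 0 0;0 0 0 0;0 0 0 0' 1; python3 -m crank '0 0 -8 0;0 0 -12 0;0 0 -15 0;0 0 -15 0;0 0 -15 0;0 0 -15 0;0 0 -15 0;0 0 -15 0;0 0 0 0'; python3 look.py flask_l_center@.01 flask_s_center; python3 wl.py flask_l_center@.01 
```

```text
time: 16.65
ee_pos: [0.5599, 0.1947, 0.0349]
eef_rot: [-3.125, 0.005, 1.561]
wrist_force: [-0.4, -0.2, -1.3]
gripper_width: 0.0562
time: 17.05
ee_pos: [0.561, 0.1952, 0.0361]
eef_rot: [-3.127, 0.004, 1.561]
wrist_force: [-0.8, 0.4, -0.4]
gripper_width: 0.0853
time: 17.95
ee_pos: [0.5648, 0.1965, 0.1596]
eef_rot: [-3.136, 0.001, 1.561]
wrist_force: [1.0, -0.6, 1.4]
gripper_width: 0.0856
scene flask_l_center 0.75 [ 0.4935 -0.1164] area 0.47
scene flask_l_center 0.66 [0.5576 0.1956] area 0.98
scene flask_s_center 0.62 [0.4511 0.1421] area 1.01
side flask_l_center 0.85 [0.5581 0.1933] area 0.99
side flask_s_center 0.79 [0.4513 0.1419] area 0.98
t 18.25 tcp [0.5619 0.1954 0.1547] rot [-3.127  0.004  1.561] w 0.0855
flask_l_center 0.96 [0.5583 0.1951] area 0.99 px 270.0 215.0 v 237 304 172 247
```

The l flask stands on its base at (0.558, 0.1945), about 1 mm off centre. Next is the xs tube, with the jaws opened only partway to clear the green one.

```bash
python3 -m crank '15 2 0 0;20 2 0 0;20 2 0 0;20 2 0 0;20 1 0 0;20 0 0 0;20 0 0 0;15 0 0 0;3 0 0 0;0 0 0 0' 0.15; python3 wl.py flask_xs_center; cp pics/w_flask_xs*.png pics/wc.png;python3 look.py flask_xs_center
```

```text
time: 19.35
ee_pos: [0.5691, 0.3655, 0.1483]
eef_rot: [-3.119, 0.0, 1.566]
wrist_force: [0.2, 0.8, 0.0]
gripper_width: 0.049
t 19.35 tcp [0.5691 0.3655 0.1483] rot [-3.119  0.     1.566] w 0.049
flask_xs_center 0.77 [0.5754 0.3493] area 0.98 px 282.0 222.0 v 267 298 200 241
flask_xs_center 0.67 [0.6419 0.3282] area 0.98 px 348.0 241.0 v 329 368 219 262
flask_xs_center 0.63 [0.6124 0.4221] area 0.96 px 325.0 146.0 v 304 342 130 163
scene flask_xs_center 0.56 [0.6415 0.3289] area 0.99
scene flask_xs_center 0.52 [0.571  0.3513] area 0.85
scene flask_xs_center 0.5 [0.6108 0.4228] area 0.92
side flask_xs_center 0.89 [0.641  0.3265] area 1.03
side flask_xs_center 0.86 [0.5747 0.3479] area 0.94
side flask_xs_center 0.8 [0.6116 0.4206] area 0.96
```

View pics/wc.png

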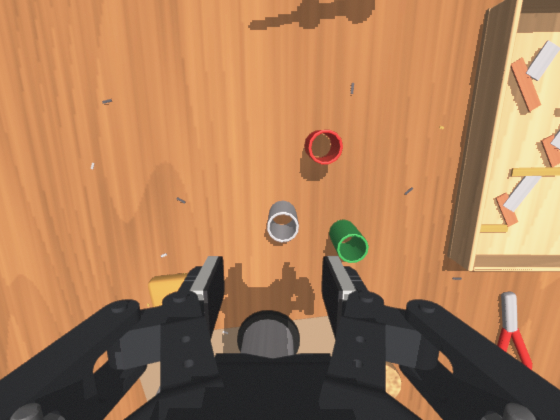

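The picture shows the grey xs tube at (282,222), with green at (350,245) and red at (324,147). All three are clear of the planned finger path.

```bash
python3 -m crank '-8 3 10 0;-8 2 10 0;0 1 10 0;0 1 10 0;0 0 10 0;0 0 10 0;0 0 8 0;0 0 0 0'; python3 wl.py flask_xs_center
```

```text
time: 20.45
ee_pos: [0.5762, 0.3412, 0.0733]
eef_rot: [-3.118, 0.004, 1.558]
wrist_force: [0.2, 0.0, -0.6]
gripper_width: 0.0491
t 20.45 tcp [0.5762 0.3412 0.0733] rot [-3.118  0.004  1.558] w 0.0491
flask_xs_center 0.87 [0.5756 0.3497] area 0.96 px 274.0 219.0 v 252 294 191 245
flask_xs_center 0.61 [0.6418 0.3282] area 0.99 px 363.0 244.0 v 335 391 214 274
flask_xs_center 0.59 [0.6121 0.4222] area 0.99 px 332.0 110.0 v 302 356 85 136
```

```bash
python3 -m crank '8.5 -0.5 4 0;0 0 8 0;0 0 8 0;0 0 0 0';python3 -m crank '0 0 8 0;0 0 8 0;0 0 8 0;0 0 5 0;0 0 0 0'
```

```text
time: 20.95
ee_pos: [0.5772, 0.3531, 0.0554]
eef_rot: [-3.124, -0.0, 1.559]
wrist_force: [-0.8, -0.5, -0.9]
gripper_width: 0.0489
time: 21.45
ee_pos: [0.5765, 0.3522, 0.0231]
eef_rot: [-3.123, 0.001, 1.558]
wrist_force: [-0.5, -0.1, 0.0]
gripper_width: 0.0489
```

```bash
python3 -m crank '-3 -1 0 0;0 0 0 0'; python3 -m crank '0 0 0 0;0 0 0 0;0 0 0 0;0 0 0 0;0 0 0 0' -1; python3 -m crank '0 0 -8 0;0 0 -12 0;0 0 -15 0;0 0 -15 0;0 0 -15 0;0 0 -15 0;0 0 -12 0;0 0 0 0'; python3 rim.py .015;python3 wl.py flask_xs_center; cp pics/w_flask_xs*_23*.png pics/wd.png
```

```text
time: 21.65
ee_pos: [0.5755, 0.3488, 0.023]
eef_rot: [-3.123, 0.001, 1.558]
wrist_force: [0.0, -0.2, 0.1]
gripper_width: 0.049
time: 22.15
ee_pos: [0.5765, 0.3494, 0.0246]
eef_rot: [-3.125, -0.0, 1.558]
wrist_force: [-0.0, -0.0, 0.7]
gripper_width: -0.0003
time: 22.95
ee_pos: [0.5795, 0.3505, 0.1275]
eef_rot: [-3.131, -0.004, 1.558]
wrist_force: [0.2, 0.2, 0.2]
gripper_width: 0.0002
tcp [0.5795 0.3505 0.1275] rot [-3.131 -0.004  1.558] n 377 tool xy of tube [-0.0005 -0.0003] med res 0.0005 rim tool z -0.0448 world [0.5794 0.3499 0.1424] tilt [-0.0109  0.0042 -0.9999]
t 23.0 tcp [0.579  0.3503 0.1265] rot [-3.129e+00 -3.000e-03  1.558e+00] w -0.0
flask_xs_center 0.87 [0.6124 0.4221] area 0.99 px 316.0 128.0 v 294 334 109 147
flask_xs_center 0.71 [0.6417 0.3283] area 0.98 px 342.0 233.0 v 322 363 211 255
flask_xs_center 0.58 [0.5756 0.3498] area 0.93 px 271.0 213.0 v 254 287 191 232
```

```bash
ls -t pics|head -3
```

```text
wd.png
w_flask_xs_center_230.png
w_flask_xs_center_204.png
```

View pics/wd.png

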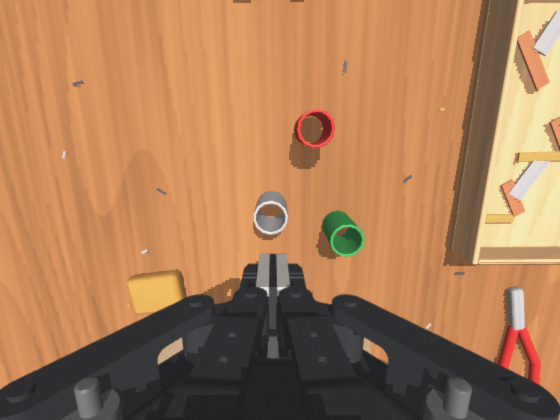

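```bash
python3 - <<'E'
from h import *
s=env.sense();p=env.read_camera('wrist');T=np.array(p['tool_from_camera']);K=np.array(p['mtx']);print(T.round(4).tolist())
W=np.linalg.inv(T)
for q in [[0,0,0],[0,0,-.019],[0,0,.1],[.011,0,0],[-.011,0,0],[0.011,0,-.019]]:
    c=W@np.r_[q,1];u=K@c[:3];print(q,(u[:2]/u[2]).round(1))
z=p['z_map'];v,u=np.nonzero(z>0);Z=z[v,u]
P=np.c_[(u-K[0,2])/K[0,0]*Z,(v-K[1,2])/K[1,1]*Z,Z]@T[:3,:3].T+T[:3,3]
for (a,b) in [(272,256),(272,262),(272,275),(272,290),(262,260),(255,280),(245,270),(298,270),(255,300),(272,330)]:
    i=np.where((u==a)&(v==b))[0]
    if len(i):print((a,b),P[i[0]].round(4))
M=P[:,2]<.02;print(P[M].max(0),P[M].min(0))
print(s['eef_rot'],s['q'])
E
```

```text
[[0.0003, -0.9636, -0.2674, 0.0683], [1.0, 0.0002, 0.0002, -0.0006], [-0.0001, -0.2674, 0.9636, -0.174], [0.0, 0.0, 0.0, 1.0]]
[0, 0, 0] [273.4 249.2]
[0, 0, -0.019] [273.5 261.9]
[0, 0, 0.1] [273.1 209.5]
[0.011, 0, 0] [273.5 232.1]
[-0.011, 0, 0] [273.4 265.8]
[0.011, 0, -0.019] [273.6 243.1]
(272, 256) [ 0.0117 -0.0008 -0.0387]
(272, 262) [ 0.0122 -0.0008 -0.0468]
(272, 275) [ 0.0118 -0.0008 -0.0591]
(272, 290) [ 0.0109 -0.0008 -0.07  ]
(262, 260) [ 0.0117 -0.0054 -0.0435]
(255, 280) [ 0.0079 -0.0081 -0.0559]
(245, 270) [ 0.0079 -0.0132 -0.0461]
(298, 270) [ 0.0075  0.0112 -0.0451]
(255, 300) [ 0.0126 -0.0066 -0.08  ]
(272, 330) [-0.0075 -0.0008 -0.0688]
[ 0.02218092  0.06173444 -0.03490575] [-0.01154308 -0.06264483 -0.13363873]
[-3.12539178e+00 -6.62324511e-04  1.55844656e+00] [-0.51600497  0.63007826 -0.08279386  1.21631554  0.04047792  1.31008809
 -0.60631064]
```

```bash
python3 - <<'E'
from h import *
s=env.sense();t=s['ee_pos'];Rm=Ro.from_euler('xyz',s['eef_rot']).as_matrix();print(t)
out=[]
for n in ['scene','side']:
    p=env.read_camera(n);E=ext(p);K=np.array(p['mtx'])
    f=cv2.resize(p['frame'],None,fx=4,fy=4,interpolation=cv2.INTER_CUBIC)
    for d,c in [(0,(0,0,255)),(-.019,(0,255,0)),(-.036,(255,0,0))]:
        w=t+Rm@[0,0,d];u=K@(E[0]@w+E[1]);u=u[:2]/u[2];cv2.circle(f,tuple((u*4).astype(int).tolist()),4,c,-1)
        if d==0:o=(u*4).astype(int)
    y0=max(0,o[1]-250);x0=max(0,o[0]-195);out.append(f[y0:y0+450,x0:x0+390])
    z=p['z_map']
h=min(a.shape[0] for a in out);cv2.imwrite('pics/tip.png',np.hstack([a[:h] for a in out]))
E
```

```text
[0.57729249 0.34914412 0.12324722]
```

View pics/tip.png

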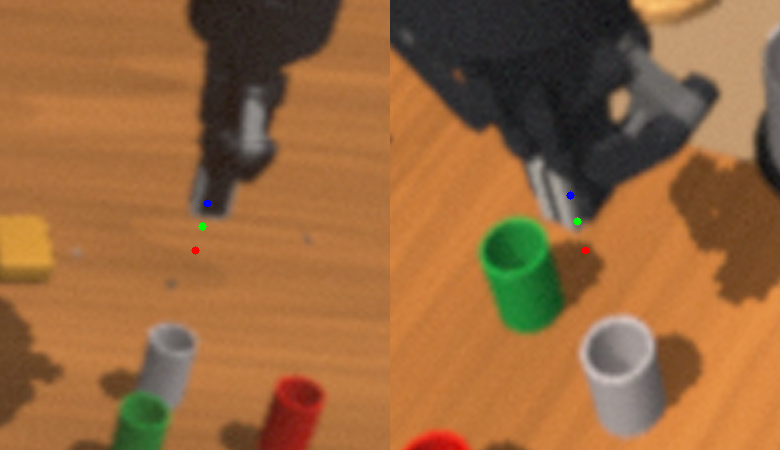

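In the crop, the real fingertips lie roughly 25–35 mm behind the reported TCP (red dot), between the blue (-36 mm) and green (-19 mm) marks. The wrist depth agrees. That means all my grasps were that much too high: l was held near its rim, and xs was missed without being touched. I'll go lower this time.

```bash
python3 -m crank '0 -1 10 0;0 0 10 0;0 0 10 0;0 0 10 0;0 0 8 0;0 0 8 0;0 0 0 0' 0.15; python3 wl.py flask_xs_center
```

```text
time: 23.95
ee_pos: [0.5721, 0.3472, 0.0572]
eef_rot: [-3.116, 0.005, 1.559]
wrist_force: [0.0, -0.1, 0.7]
gripper_width: 0.0494
t 23.95 tcp [0.5721 0.3472 0.0572] rot [-3.116  0.005  1.559] w 0.0494
flask_xs_center 0.91 [0.6122 0.4221] area 0.98 px 343.0 119.0 v 309 370 92 146
flask_xs_center 0.6 [0.6419 0.3283] area 0.95 px 374.0 260.0 v 345 404 228 292
```

```bash
python3 -m crank '2.5 3.5 5 0;0 0 8 0;0 0 8 0;0 0 0 0'; python3 -m crank '0 0 8 0;0 0 8 0;0 0 0 0'; python3 wl.py flask_xs_center;  cp pics/w_flask_xs_center_24*.png pics/we.png
```

```text
time: 24.45
ee_pos: [0.578, 0.3515, 0.038]
eef_rot: [-3.123, 0.001, 1.558]
wrist_force: [-0.7, -0.0, -0.1]
gripper_width: 0.0489
time: 24.75
ee_pos: [0.5775, 0.3514, 0.0204]
eef_rot: [-3.122, 0.001, 1.559]
wrist_force: [-0.5, 0.8, -0.3]
gripper_width: 0.049
t 24.75 tcp [0.5775 0.3514 0.0204] rot [-3.122e+00  1.000e-03  1.559e+00] w 0.049
flask_xs_center 0.86 [0.5756 0.3494] area 0.99 px 270.0 261.0 v 241 297 220 299
flask_xs_center 0.63 [0.6123 0.4222] area 0.98 px 348.0 126.0 v 306 380 92 159
```

View pics/we.png

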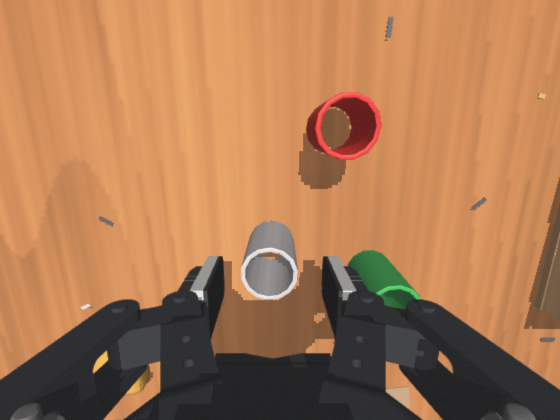

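The xs rim at (270,272) sits between the jaws. Green is close to the right finger, so I'll narrow the opening a little and go down in short steps.

```bash
python3 -m crank '-2 -2 0 0;0 0 0 0;0 0 0 0' -0.02; python3 -m crank '0 0 7 0;0 0 7 0;0 0 0 0';python3 -m crank '0 0 7 0;0 0 5 0;0 0 0 0'
```

```text
time: 25.15
ee_pos: [0.5767, 0.3501, 0.0228]
eef_rot: [-3.125, -0.001, 1.558]
wrist_force: [0.7, 0.1, 0.2]
gripper_width: 0.0415
time: 25.45
ee_pos: [0.5768, 0.3503, 0.0082]
eef_rot: [-3.126, -0.001, 1.558]
wrist_force: [-0.3, -0.7, 0.0]
gripper_width: 0.0416
time: 25.75
ee_pos: [0.5762, 0.3501, -0.0056]
eef_rot: [-3.125, -0.001, 1.558]
wrist_force: [-0.2, -0.5, -0.2]
gripper_width: 0.0419
```

```bash
python3 -m crank '0 0 2 0;0 0 0 0;0 0 0 0;0 0 0 0;0 0 0 0' -1; python3 - <<'E'
from h import *
p=env.read_camera('wrist');q=env.read_camera('side')
cv2.imwrite('pics/w5.png',np.hstack([cv2.resize(p['frame'][150:400,120:420],(400,333)),cv2.resize(q['frame'][250:400,120:300],(400,333))]))
E
```

```text
time: 26.25
ee_pos: [0.5766, 0.3504, -0.0068]
eef_rot: [-3.126, -0.001, 1.558]
wrist_force: [-0.1, 0.8, 0.9]
gripper_width: 0.0289
```

View pics/w5.png

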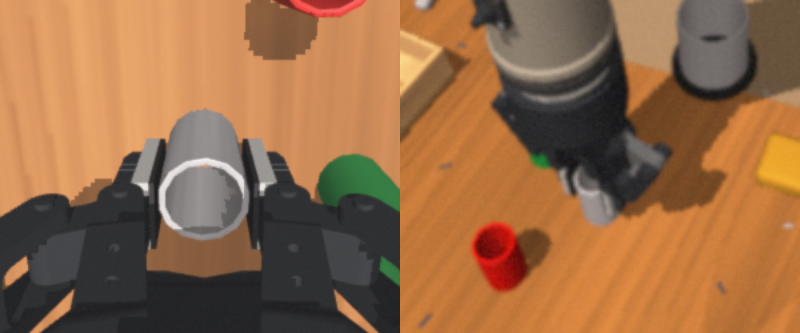

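```bash
python3 -m crank '0 0 -8 0;0 0 -12 0;0 0 -15 0;0 0 -18 0;0 0 -18 0;0 0 -18 0;0 0 -18 0;0 0 -18 0;0 0 0 0'; python3 wl.py flask_xs_center
```

```text
time: 27.25
ee_pos: [0.5802, 0.3513, 0.1325]
eef_rot: [-3.133, -0.006, 1.558]
wrist_force: [0.9, 0.3, -1.7]
gripper_width: 0.0291
t 27.25 tcp [0.5802 0.3513 0.1325] rot [-3.133 -0.006  1.558] w 0.0291
flask_xs_center 0.92 [0.6419 0.328 ] area 0.98 px 339.0 233.0 v 320 360 211 255
flask_xs_center 0.87 [0.6121 0.422 ] area 1.01 px 313.0 130.0 v 292 330 110 149
flask_xs_center 0.55 [0.5775 0.2761] area 4.01 px 272.0 283.0 v 239 306 231 329
```

```bash
python3 -m crank '-12 0 0 0;-20 0 0 0;-20 0 0 0;-20 -1 0 0;-20 -2 0 0;-20 -2 0 0;-20 -2 0 0;-20 -2 0 0;-20 -2 0 0;-20 -2 0 0;-20 -2 0 0;-15 -2 0 0;-10 0 0 0;0 0 0 0'
```

```text
time: 28.75
ee_pos: [0.5417, 0.0844, 0.1115]
eef_rot: [-3.091, 0.019, 1.551]
wrist_force: [-0.6, -0.2, -0.7]
gripper_width: 0.0285
```

```bash
python3 -m crank '0 0 0 0;0 0 0 0'; python3 -m crank '0 0 -15 0;0 0 -15 0'; python3 -m crank '0 0 0 0;0 0 0 0'; python3 -m crank '0 0 8 0;0 0 8 0;0 0 8 0;0 0 0 0';
```

```text
time: 28.95
ee_pos: [0.5415, 0.086, 0.1112]
eef_rot: [-3.091, 0.017, 1.552]
wrist_force: [0.1, 0.5, -0.8]
gripper_width: 0.0287
time: 29.15
ee_pos: [0.5409, 0.0892, 0.1393]
eef_rot: [-3.085, 0.017, 1.556]
wrist_force: [0.5, 0.1, -1.2]
gripper_width: 0.0293
time: 29.35
ee_pos: [0.5424, 0.0924, 0.1408]
eef_rot: [-3.089, 0.014, 1.56]
wrist_force: [0.7, 0.4, -2.2]
gripper_width: 0.0285
time: 29.75
ee_pos: [0.5388, 0.0931, 0.1119]
eef_rot: [-3.084, 0.015, 1.563]
wrist_force: [-0.1, -0.1, -1.0]
gripper_width: 0.0289
```

```bash
python3 -m crank '0 10 0 0;0 8 0 0'; python3 -m crank '0 0 0 0'; python3 -m crank '0 -20 0 0;0 -20 0 0';python3 -m crank '0 0 0 0';python3 -m crank '0 20 0 0;0 20 0 0';python3 -m crank '0 0 0 0'
```

```text
time: 29.95
ee_pos: [0.5565, 0.0927, 0.1099]
eef_rot: [-3.082, 0.015, 1.563]
wrist_force: [0.9, -1.1, -0.7]
gripper_width: 0.0284
time: 30.05
ee_pos: [0.5582, 0.0924, 0.1099]
eef_rot: [-3.083, 0.015, 1.562]
wrist_force: [-0.1, 0.7, -0.9]
gripper_width: 0.0289
time: 30.25
ee_pos: [0.5213, 0.0922, 0.1121]
eef_rot: [-3.087, 0.015, 1.56]
wrist_force: [-1.4, 0.3, -0.5]
gripper_width: 0.0284
time: 30.35
ee_pos: [0.5196, 0.0925, 0.1124]
eef_rot: [-3.085, 0.015, 1.561]
wrist_force: [0.4, -0.1, -0.2]
gripper_width: 0.0288
time: 30.55
ee_pos: [0.5599, 0.0926, 0.1115]
eef_rot: [-3.086, 0.014, 1.562]
wrist_force: [0.8, -0.1, 0.0]
gripper_width: 0.0288
time: 30.65
ee_pos: [0.563, 0.092, 0.1116]
eef_rot: [-3.09, 0.015, 1.561]
wrist_force: [-0.3, -0.5, -0.7]
gripper_width: 0.0289
```

```bash
python3 -m crank '-8 0 0 0;-8 0 0 0;-8 0 0 0;-8 0 0 0;0 0 0 0'; python3 -m crank '20 0 0 0;20 0 0 0;20 0 0 0;0 0 0 0';python3 -m crank '-20 0 0 0;-20 0 0 0;-20 0 0 0;0 0 0 0';python3 -m crank '0 0 -25 0;0 0 -25 0;0 0 0 0';python3 -m crank '0 0 5 0;0 0 5 0;0 0 5 0;0 0 5 0;0 0 5 0;0 0 5 0;0 0 5 0;0 0 5 0;0 0 5 0;0 0 5 0;0 0 0 0'
```

```text
time: 31.15
ee_pos: [0.5619, 0.0557, 0.1123]
eef_rot: [-3.089, 0.016, 1.559]
wrist_force: [-0.4, -1.2, -1.0]
gripper_width: 0.0288
time: 31.55
ee_pos: [0.5621, 0.115, 0.1118]
eef_rot: [-3.089, 0.016, 1.554]
wrist_force: [0.5, 1.7, -1.6]
gripper_width: 0.0288
time: 31.95
ee_pos: [0.5602, 0.0506, 0.1128]
eef_rot: [-3.088, 0.018, 1.556]
wrist_force: [0.1, -0.5, -0.9]
gripper_width: 0.0287
time: 32.25
ee_pos: [0.5615, 0.0508, 0.1632]
eef_rot: [-3.085, 0.018, 1.553]
wrist_force: [0.3, -0.5, -0.3]
gripper_width: 0.0288
time: 33.35
ee_pos: [0.5537, 0.051, 0.1031]
eef_rot: [-3.075, 0.018, 1.556]
wrist_force: [0.4, 0.3, -1.2]
gripper_width: 0.0286
```

```bash
python3 -m crank '0 0 -5 0;0 0 -5 0;0 0 -5 0;0 0 -5 0;0 0 -5 0;0 0 -5 0;0 0 -5 0;0 0 -5 0;0 0 -5 0;0 0 -5 0;0 0 -5 0;0 0 -5 0'; python3 -m crank '0 0 0 0'; python3 -m crank '0 0 30 0;0 0 30 0';python3 -m crank '0 0 0 0'
```

```text
time: 34.55
ee_pos: [0.5591, 0.0523, 0.1697]
eef_rot: [-3.078, 0.018, 1.556]
wrist_force: [-0.4, 0.7, -0.5]
gripper_width: 0.0288
time: 34.65
ee_pos: [0.5598, 0.0524, 0.1707]
eef_rot: [-3.08, 0.017, 1.556]
wrist_force: [-0.2, -0.2, -0.9]
gripper_width: 0.0288
time: 34.85
ee_pos: [0.5612, 0.0521, 0.1147]
eef_rot: [-3.093, 0.016, 1.555]
wrist_force: [-0.2, 0.6, -1.8]
gripper_width: 0.0286
time: 34.95
ee_pos: [0.5574, 0.0515, 0.1108]
eef_rot: [-3.084, 0.017, 1.555]
wrist_force: [-1.4, -0.1, -1.6]
gripper_width: 0.0287
```

```bash
python3 rim.py .015; python3 look.py base_xs_seat
```

```text
tcp [0.5574 0.0515 0.1108] rot [-3.084  0.017  1.555] n 1686 tool xy of tube [-0.0006 -0.0008] med res 0.0003 rim tool z -0.0447 world [0.5575 0.0512 0.1255] tilt [-0.0583 -0.0159 -0.9982]
scene base_xs_seat 0.75 [0.5533 0.0576] area 0.99
side base_xs_seat 0.76 [0.5551 0.0577] area 0.98
```

```bash
python3 -m crank '4 2 15 0;4 2 20 0;0 0 20 0;0 0 15 0;0 0 0 0'
```

```text
time: 35.7
ee_pos: [0.5716, 0.0606, 0.0529]
eef_rot: [-3.113, 0.012, 1.555]
wrist_force: [-0.5, -1.0, 0.0]
gripper_width: 0.0286
```

```bash
python3 -m crank '-1.5 -8 0 0;-1.5 -8 0 0;0 0 0 0'; python3 -m crank '0 0 12 0;0 0 12 0;0 0 0 0'
```

```text
time: 36.0
ee_pos: [0.557, 0.0579, 0.0571]
eef_rot: [-3.119, 0.012, 1.555]
wrist_force: [0.1, 0.2, -0.8]
gripper_width: 0.0288
time: 36.3
ee_pos: [0.5577, 0.0576, 0.0334]
eef_rot: [-3.123, 0.011, 1.554]
wrist_force: [-0.4, -0.2, -2.0]
gripper_width: 0.029
```

```bash
python3 -m crank '0 -2 9 0;0 0 7 0;0 0 0 0'; python3 rim.py .015
```

```text
time: 36.6
ee_pos: [0.5547, 0.0575, 0.015]
eef_rot: [-3.122, 0.011, 1.554]
wrist_force: [-0.7, -0.2, -0.0]
gripper_width: 0.0288
tcp [0.5547 0.0575 0.015 ] rot [-3.122  0.011  1.554] n 1670 tool xy of tube [-0.0006 -0.0008] med res 0.0003 rim tool z -0.0446 world [0.5543 0.0571 0.0296] tilt [-0.0201 -0.0109 -0.9997]
```

```bash
python3 -m crank '0 1 6 0;0 0 4 0;0 0 0 0';python3 -m crank '0 0 1.5 0;0 0 0 0'
```

```text
time: 36.95
ee_pos: [0.5565, 0.0575, 0.0048]
eef_rot: [-3.123, 0.011, 1.554]
wrist_force: [-0.1, -0.5, -1.7]
gripper_width: 0.0287
time: 37.15
ee_pos: [0.5569, 0.0575, 0.0034]
eef_rot: [-3.124, 0.011, 1.554]
wrist_force: [-0.3, 0.0, -1.2]
gripper_width: 0.0287
```

```bash
python3 -m crank '0 0 0 0;0 0 0 0;0 0 0 0' 0.1; python3 -m crank '0 0 -8 0;0 0 -8 0;0 0 -8 0;0 0 -10 0;0 0 -10 0;0 0 -10 0;0 0 -10 0;0 0 -10 0;0 0 -10 0;0 0 -10 0;0 0 -10 0;0 0 -10 0;0 0 0 0';python3 look.py flask_xs_center@.01; python3 wl.py flask_xs_center@.01
```

```text
time: 37.45
ee_pos: [0.5578, 0.0577, 0.0044]
eef_rot: [-3.126, 0.011, 1.554]
wrist_force: [0.2, 0.9, 0.4]
gripper_width: 0.0467
time: 38.75
ee_pos: [0.5614, 0.0592, 0.1313]
eef_rot: [-3.131, 0.01, 1.554]
wrist_force: [-0.2, -0.2, 0.3]
gripper_width: 0.047
scene flask_xs_center 0.6 [0.6502 0.3267] area 0.8
scene flask_xs_center 0.59 [0.5564 0.0574] area 0.95
scene flask_xs_center 0.55 [0.6196 0.4191] area 0.86
side flask_xs_center 0.79 [0.5564 0.0553] area 0.78
side flask_xs_center 0.66 [0.6076 0.4226] area 0.94
side flask_xs_center 0.59 [0.6361 0.3304] area 0.97
t 38.95 tcp [0.5594 0.0589 0.1287] rot [-3.126  0.011  1.555] w 0.0469
flask_xs_center 0.7 [0.5562 0.0569] area 0.98 px 271.0 215.0 v 253 288 191 237
```

The xs flask stands on its base, about 1 mm off centre. Next is the s flask.

```bash
python3 -m crank '8 -10 0 0;10 -13 0 0;10 -13 0 0;10 -13 0 0;10 -13 0 0;10 -13 0 0;10 -13 0 0;8 -10 0 0;5 -5 0 0;0 0 0 0;0 0 0 0' 0.5; python3 wl.py flask_s_center
```

```text
time: 40.15
ee_pos: [0.4451, 0.1488, 0.1265]
eef_rot: [-3.118, 0.011, 1.558]
wrist_force: [-0.5, 0.6, 0.2]
gripper_width: 0.0642
t 40.15 tcp [0.4451 0.1488 0.1265] rot [-3.118  0.011  1.558] w 0.0642
flask_s_center 0.87 [0.4512 0.1427] area 0.97 px 283.0 219.0 v 260 306 189 245
```

```bash
python3 -m crank '-3 2 15 0;-3 2 20 0;0 0 20 0;0 0 15 0;0 0 0 0'; python3 wl.py flask_s_center
```

```text
time: 40.75
ee_pos: [0.4528, 0.1383, 0.055]
eef_rot: [-3.123, 0.011, 1.549]
wrist_force: [-0.6, -0.2, 0.6]
gripper_width: 0.0642
t 40.75 tcp [0.4528 0.1383 0.055 ] rot [-3.123  0.011  1.549] w 0.0642
flask_s_center 0.9 [0.451  0.1426] area 1.01 px 271.0 235.0 v 237 304 193 272
```

```bash
python3 -m crank '4 -2 5 0;0 0 10 0;0 0 0 0';python3 -m crank '0 0 12 0;0 0 12 0;0 0 12 0;0 0 0 0'
```

```text
time: 41.15
ee_pos: [0.4548, 0.1441, 0.0433]
eef_rot: [-3.132, 0.008, 1.549]
wrist_force: [-0.4, 0.3, 0.4]
gripper_width: 0.0641
time: 41.55
ee_pos: [0.4549, 0.1443, 0.0051]
eef_rot: [-3.133, 0.007, 1.55]
wrist_force: [-0.3, -0.1, -0.2]
gripper_width: 0.064
```

```bash
python3 -m crank '-1.5 -3.5 5 0;0 0 5 0;0 0 0 0'; python3 -m crank '0 0 0 0;0 0 0 0;0 0 0 0;0 0 0 0;0 0 0 0' -1
```

```text
time: 41.85
ee_pos: [0.4512, 0.1427, -0.0055]
eef_rot: [-3.134, 0.007, 1.55]
wrist_force: [1.0, 0.9, 0.4]
gripper_width: 0.064
time: 42.35
ee_pos: [0.4519, 0.143, -0.0045]
eef_rot: [-3.135, 0.007, 1.55]
wrist_force: [0.4, 0.0, -1.2]
gripper_width: 0.0389
```

```bash
python3 -m crank '0 0 -8 0;0 0 -10 0;0 0 -12 0;0 0 -12 0;0 0 -12 0;0 0 -12 0;0 0 -12 0;0 0 -12 0;0 0 -12 0;0 0 -12 0;0 0 0 0'; python3 -m crank '-8 4 0 0;-15 6 0 0;-15 6 0 0;-15 6 0 0;-15 6 0 0;-15 6 0 0;-15 6 0 0;-15 6 0 0;-15 6 0 0;-15 6 0 0;-15 6 0 0;-15 6 0 0;-10 4 0 0;0 0 0 0'
```

```text
time: 43.45
ee_pos: [0.4536, 0.1442, 0.122]
eef_rot: [3.141, 0.004, 1.55]
wrist_force: [-0.0, 0.4, -1.5]
gripper_width: 0.0388
time: 44.85
ee_pos: [0.52, -0.0593, 0.1147]
eef_rot: [-3.126, 0.012, 1.545]
wrist_force: [-0.4, 0.1, -1.0]
gripper_width: 0.0386
```

```bash
python3 -m crank '-8 4 0 0;-14 7 0 0;-14 7 0 0;-14 7 0 0;-14 7 0 0;-14 7 0 0;-14 7 0 0;-12 5 0 0;-6 2 0 0;0 0 0 0;0 0 0 0'; python3 rim.py .02; python3 look.py base_s_seat
```

```text
time: 45.95
ee_pos: [0.5742, -0.1809, 0.1136]
eef_rot: [-3.124, 0.012, 1.545]
wrist_force: [0.6, -0.8, -1.2]
gripper_width: 0.0388
tcp [ 0.5742 -0.1809  0.1136] rot [-3.124  0.012  1.545] n 2033 tool xy of tube [-0.     -0.0005] med res 0.0002 rim tool z -0.0447 world [ 0.5739 -0.1807  0.1282] tilt [-0.018  -0.0113 -0.9998]
scene base_s_seat 0.85 [ 0.5764 -0.1884] area 1.02
side base_s_seat 0.49 [ 0.5774 -0.1892] area 0.89
```

```bash
python3 -m crank '-4 2 12 0;-4 2 15 0;0 0 15 0;0 0 15 0;0 0 10 0;0 0 0 0';python3 -m crank '0 0 0 0'
```

```text
time: 46.8
ee_pos: [0.5757, -0.1889, 0.0392]
eef_rot: [-3.121, 0.011, 1.548]
wrist_force: [-0.3, -0.4, -1.5]
gripper_width: 0.0388
time: 46.9
ee_pos: [0.5755, -0.189, 0.0386]
eef_rot: [-3.12, 0.011, 1.548]
wrist_force: [-0.5, -0.7, -1.1]
gripper_width: 0.0385
```

```bash
python3 -m crank '-1 2 10 0;0 0 10 0;0 0 0 0';python3 -m crank '0 0 6 0;0 0 4 0;0 0 0 0'
```

```text
time: 47.2
ee_pos: [0.5784, -0.1908, 0.0182]
eef_rot: [-3.123, 0.012, 1.548]
wrist_force: [-0.5, 0.5, -1.8]
gripper_width: 0.0387
time: 47.5
ee_pos: [0.5786, -0.191, 0.0077]
eef_rot: [-3.124, 0.012, 1.548]
wrist_force: [-0.4, -0.3, -0.6]
gripper_width: 0.0387
```

```bash
python3 -m crank '0 -1 1.5 0;0 0 0 0';python3 -m crank '0 0 0 0;0 0 0 0;0 0 0 0' 0.35; python3 -m crank '0 0 -8 0;0 0 -8 0;0 0 -8 0;0 0 -10 0;0 0 -10 0;0 0 -10 0;0 0 -10 0;0 0 -10 0;0 0 -10 0;0 0 -12 0;0 0 -12 0;0 0 -12 0;0 0 0 0';python3 look.py flask_s_center@.01 flask_m_center; python3 wl.py flask_s_center@.01
```

```text
time: 47.7
ee_pos: [0.5777, -0.191, 0.0063]
eef_rot: [-3.124, 0.012, 1.548]
wrist_force: [-1.1, -1.1, -0.7]
gripper_width: 0.0389
time: 48.0
ee_pos: [0.5791, -0.1914, 0.0078]
eef_rot: [-3.127, 0.013, 1.548]
wrist_force: [-0.6, -0.5, 0.8]
gripper_width: 0.0575
time: 49.3
ee_pos: [0.5829, -0.1903, 0.1419]
eef_rot: [-3.134, 0.014, 1.548]
wrist_force: [1.0, -0.6, 0.6]
gripper_width: 0.0577
scene flask_s_center 0.71 [ 0.5779 -0.1911] area 0.98
scene flask_m_center 0.88 [ 0.447  -0.2538] area 0.84
side flask_s_center 0.84 [ 0.5787 -0.1935] area 0.84
side flask_m_center 0.87 [ 0.4417 -0.2596] area 0.97
t 49.6 tcp [ 0.5806 -0.1897  0.1383] rot [-3.127  0.013  1.548] w 0.0578
flask_s_center 0.7 [ 0.5777 -0.1909] area 0.98 px 271.0 214.0 v 248 294 184 239
```

```bash
python3 -m crank '-4 -8 0 0;-7 -14 0 0;-7 -14 0 0;-7 -14 0 0;-7 -14 0 0;-7 -14 0 0;-7 -14 0 0;-7 -14 0 0;-7 -14 0 0;-4 -8 0 0;0 0 0 0;0 0 0 0' 0.8; python3 wl.py flask_m_center base_m_seat
```

```text
time: 50.9
ee_pos: [0.4386, -0.2554, 0.1394]
eef_rot: [-3.122, 0.012, 1.545]
wrist_force: [-0.8, -0.2, 0.1]
gripper_width: 0.077
t 50.9 tcp [ 0.4386 -0.2554  0.1394] rot [-3.122  0.012  1.545] w 0.077
flask_m_center 0.92 [ 0.4427 -0.2587] area 0.99 px 280.0 215.0 v 251 309 179 245
base_m_seat 0.55 [ 0.5648 -0.0838] area 0.01 px 418.0 1.0 v 406 430 0 4
```

```bash
python3 -m crank '-1 3 14 0;-1 2 16 0;0 0 16 0;0 0 16 0;0 0 12 0;0 0 0 0'; python3 wl.py flask_m_center
```

```text
time: 51.65
ee_pos: [0.4487, -0.2553, 0.063]
eef_rot: [-3.126, 0.012, 1.555]
wrist_force: [-0.5, -0.0, 0.2]
gripper_width: 0.0768
t 51.65 tcp [ 0.4487 -0.2553  0.063 ] rot [-3.126  0.012  1.555] w 0.0768
flask_m_center 0.95 [ 0.4424 -0.2584] area 0.98 px 264.0 245.0 v 224 303 194 288
```

```bash
python3 -m crank '-3 -6 2 0;0 0 8 0;0 0 0 0';python3 -m crank '0 0 12 0;0 0 12 0;0 0 0 0'
```

```text
time: 52.05
ee_pos: [0.4451, -0.2604, 0.0563]
eef_rot: [-3.134, 0.016, 1.555]
wrist_force: [-0.3, 0.4, 0.2]
gripper_width: 0.0768
time: 52.35
ee_pos: [0.4451, -0.2612, 0.0308]
eef_rot: [-3.135, 0.016, 1.554]
wrist_force: [-0.7, 0.0, -0.2]
gripper_width: 0.0769
```

```bash
python3 -m crank '2.5 -2.5 4 0;0 0 10 0;0 0 0 0';python3 -m crank '0 0 10 0;0 0 9 0;0 0 0 0'
```

```text
time: 52.65
ee_pos: [0.4419, -0.2583, 0.0149]
eef_rot: [-3.134, 0.016, 1.555]
wrist_force: [-0.3, 0.0, -0.2]
gripper_width: 0.0773
time: 52.95
ee_pos: [0.442, -0.2586, -0.0057]
eef_rot: [-3.134, 0.016, 1.555]
wrist_force: [-0.3, 0.6, -0.4]
gripper_width: 0.0765
```

```bash
python3 -m crank '0 0 0 0;0 0 0 0;0 0 0 0;0 0 0 0;0 0 0 0' -1;python3 -m crank '0 0 -8 0;0 0 -10 0;0 0 -12 0;0 0 -12 0;0 0 -12 0;0 0 -12 0;0 0 -12 0;0 0 -12 0;0 0 -12 0;0 0 0 0'; python3 rim.py .025
```

```text
time: 53.45
ee_pos: [0.4423, -0.2588, -0.0055]
eef_rot: [-3.135, 0.016, 1.555]
wrist_force: [0.1, 0.2, -1.1]
gripper_width: 0.0492
time: 54.45
ee_pos: [0.4448, -0.2579, 0.1096]
eef_rot: [3.141, 0.019, 1.554]
wrist_force: [0.4, -0.1, -1.0]
gripper_width: 0.0491
tcp [ 0.4448 -0.2579  0.1096] rot [3.141 0.019 1.554] n 2243 tool xy of tube [-0.0002 -0.0004] med res 0.0002 rim tool z -0.0447 world [ 0.4444 -0.2578  0.1243] tilt [-0.     -0.0193 -0.9998]
```

```bash
python3 -m crank '6 0 0 0;12 0 0 0;14 0 0 0;14 0 0 0;14 0 0 0;14 0 0 0;14 0 0 0;12 0 0 0;8 0 0 0;5 0 0 0;0 0 0 0;0 0 0 0'; python3 rim.py .025; python3 look.py base_m_seat
```

```text
time: 55.7
ee_pos: [0.4399, -0.1294, 0.1009]
eef_rot: [-3.127, 0.012, 1.56]
wrist_force: [0.8, 0.1, -1.9]
gripper_width: 0.0491
tcp [ 0.4399 -0.1294  0.1009] rot [-3.127  0.012  1.56 ] n 2248 tool xy of tube [-0.0002 -0.0005] med res 0.0002 rim tool z -0.0447 world [ 0.4397 -0.1294  0.1156] tilt [-0.015  -0.0115 -0.9998]
scene base_m_seat 0.63 [ 0.4489 -0.1327] area 0.91
scene base_m_seat 0.61 [ 0.5244 -0.3505] area 1.22
side base_m_seat 0.56 [ 0.4499 -0.1323] area 0.9
```

```bash
python3 -m crank '-1 4 12 0;-1 4 14 0;0 1 14 0;0 0 14 0;0 0 8 0;0 0 0 0'
```

```text
time: 56.55
ee_pos: [0.4493, -0.1349, 0.0337]
eef_rot: [-3.128, 0.013, 1.556]
wrist_force: [0.5, 0.6, -1.9]
gripper_width: 0.0492
```

```bash
python3 -m crank '3 0 8 0;0 0 8 0;0 0 0 0';python3 -m crank '0 0 6 0;0 0 4 0;0 0 0 0'
```

```text
time: 56.85
ee_pos: [0.4499, -0.1322, 0.0168]
eef_rot: [-3.129, 0.013, 1.556]
wrist_force: [-0.1, -0.0, -1.5]
gripper_width: 0.0488
time: 57.15
ee_pos: [0.4506, -0.1324, 0.0066]
eef_rot: [-3.131, 0.013, 1.556]
wrist_force: [-0.6, -1.1, -1.8]
gripper_width: 0.049
```

```bash
python3 -m crank '0 -1 1.5 0;0 0 0 0';python3 -m crank '0 0 0 0;0 0 0 0;0 0 0 0' 0.7; python3 -m crank '0 0 -8 0;0 0 -8 0;0 0 -8 0;0 0 -10 0;0 0 -10 0;0 0 -10 0;0 0 -10 0;0 0 -10 0;0 0 -10 0;0 0 -12 0;0 0 -12 0;0 0 -12 0;0 0 -15 0;0 0 -15 0;0 0 -15 0;0 0 -15 0;0 0 0 0';python3 look.py flask_s_center@.01 flask_m_center@.01 flask_l_center@.01 flask_xs_center@.01 block_center jar_mid; python3 wl.py flask_m_center@.01; python3 - <<'E'
from h import *
f=lambda p,a,b,c,d:cv2.resize(p['frame'][a:b,c:d],(400,300))
cv2.imwrite('pics/end.png',np.hstack([f(env.read_camera('scene'),140,300,140,400),f(env.read_camera('side'),110,310,200,460)]))
E
```

```text
time: 57.35
ee_pos: [0.4497, -0.1325, 0.0051]
eef_rot: [-3.131, 0.013, 1.556]
wrist_force: [0.1, 0.7, -1.5]
gripper_width: 0.0488
time: 57.65
ee_pos: [0.4511, -0.1329, 0.0063]
eef_rot: [-3.134, 0.014, 1.556]
wrist_force: [-0.7, 0.4, -0.0]
gripper_width: 0.073
time: 59.35
ee_pos: [0.4529, -0.1303, 0.2036]
eef_rot: [-3.139, 0.015, 1.556]
wrist_force: [0.8, -0.3, 0.6]
gripper_width: 0.0724
scene flask_s_center 0.57 [ 0.5777 -0.1908] area 0.97
scene flask_m_center 0.84 [ 0.4493 -0.1322] area 0.99
scene flask_l_center 0.7 [0.5569 0.195 ] area 0.99
scene flask_xs_center 0.83 [0.6221 0.4196] area 0.81
scene flask_xs_center 0.73 [0.5541 0.0582] area 1.08
scene flask_xs_center 0.69 [0.6497 0.3268] area 0.89
scene block_center 0.7 [ 0.5691 -0.0549] area 1.02
scene block_center 0.38 [0.5783 0.0628] area 0.2
scene jar_mid 0.62 [ 0.5529 -0.3332] area 0.84
side flask_s_center 0.64 [ 0.5765 -0.1918] area 0.87
side flask_m_center 0.73 [0.5589 0.1924] area 1.34
side flask_l_center 0.68 [0.5583 0.1933] area 0.98
side flask_xs_center 0.87 [0.6058 0.4234] area 0.93
side flask_xs_center 0.63 [0.5566 0.0549] area 0.97
side flask_xs_center 0.62 [0.6361 0.3309] area 0.91
side block_center 0.56 [ 0.5679 -0.0573] area 0.88
side block_center 0.55 [ 0.5573 -0.3519] area 0.99
side jar_mid 0.87 [ 0.5537 -0.334 ] area 0.95
t 60.05 tcp [ 0.4512 -0.1299  0.2009] rot [-3.134  0.014  1.556] w 0.0725
flask_m_center 0.89 [ 0.4493 -0.1321] area 1.0 px 272.0 201.0 v 248 296 171 225
flask_m_center 0.27 [0.5377 0.0349] area 0.14 px 365.0 20.0 v 349 392 0 34
```

View pics/end.png

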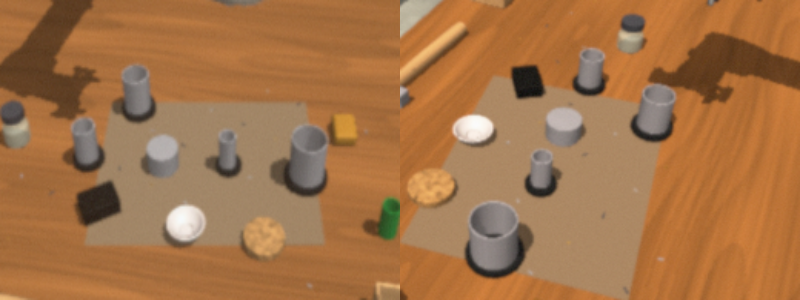

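All four tubes stand upright, each centred on its matching base. The block at (563,127) in the right half and the jar at (630,33) are where they started. I'll hand the job in.

```bash
python3 -c "
from workcell import env
print(env.job_done(), env.sense()['time'])"
```

```text
the job is handed in; nothing more can be done
the job is handed in; nothing more can be done
```

All four flasks (xs, s, m and l) stand upright on their matching bases and are released. I handed the job in at about 60 s on the robot's clock. The last camera fits put each tube within about 1–3 mm of its base's centre. The block, the jar and the green and red look-alikes showed no real movement.

- **First l grasp failed:** the arm drifted about 12 mm sideways on a fast descent, and the real fingertips turned out to sit roughly 25–35 mm behind the reported TCP. The gripper caught the l flask by the wall near its rim, pushed it about 15 mm and lifted it slightly tilted. I set it back down, released it and regrasped it. It did not fall over, but this tilt is the one point where "do not tip" came close.
- **First xs grasp missed:** the fingers closed above the tube without touching it, for the same fingertip reason. The second try, lower down, held.
- **Checks that disagreed:** in the last side view the network took the l flask for the m flask and gave a wrong second match for the block. The m fit from that view was therefore no use, and I relied on the scene and wrist fits, which agree at (0.449, -0.132).

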